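# Vent the vacuum specimen box and slide it open

## Robot

A 6-joint arm with a two-finger parallel gripper is mounted at the origin on the work surface. World frame = base frame: x ahead of the robot, y to its left, z up, the work surface at z = 0. Lengths are in m, angles in rad, forces in N, time in s.
With the tool pointing down it reaches from about 0.35 to 0.85 m from the base axis. Payload 8.1 kg.
Tool frame: the origin (TCP) lies on the centre line of the jaws, within the pads' length; the fingertips stand 17 mm ahead of it and the grasp point (between the pads) lies 2 mm behind it; x points along the fingers, z is the direction in which the jaws open and shut, and the axes are right-handed (so a half turn about x gives the same grasp; the last joint's range is limited). The gripper opens to 93 mm and grips with 3 to 60 N. Pads are 15 mm wide; open, the fingers measure 128 mm over their backs; the gripper's body (75 mm by 188 mm) begins 65 mm behind the grasp point.
Start: joints at [-1.341, 0.13, 1.488, -0, 1.523, -0.085], TCP at [0.186, -0.571, 0.236] pointing down, gripper open.
Joint ranges: [-2.96, 2.96], [-0.89, 2.26], [0.02, 2.5], [-1.34, 4.48], [0, 2.73], [-2.66, 2.66]. Speed limits (rad/s): [2.39, 2.39, 2.79, 3.14, 3.14, 3.14].

## Interface

Orientations are given as a rotation vector (axis times angle).
In Python, from plant import telemetry, optics, workorder gives the robot as it stands.
- The arm moves only by the shell command python3 -m inch 'ROWS' [FORCE]. ROWS is JSON, a list that holds one entry, the list of rows, each a list of 7 numbers: the shift along the tool's x, y, z in m, then the turn, a rotation vector about the tool's x, y, z in rad, then the opening, from 0 (shut) to 1 (fully open). In form: [[[tx, ty, tz, ax, ay, az, grip], ...]]. A call has 1 to 20 rows; each row shifts and turns the pose as measured when the row begins, along the tool's axes as they then stand; what a row does not reach is not made up. A row lasts 1/10 s, in which the tool goes at most 50 mm and 8.59 degrees, less where a joint would pass 70% of its speed; a pose out of reach is approached as far as the arm can. A call is refused whole if a number of a shift passes 0.05 or a number of a turn 0.15, either way. A call with a gripper value outside its range is refused whole. The fingers move at their own pace and stop on an object; FORCE is the grip in N (left out, the last holds). Time passes only in rows, so rows that do not move let the fingers close. It gives the time, the measured TCP pose, the force and the opening at its end, in the units of the state.
- telemetry.read_state(): the state, without advancing time (a new reading comes with each control period).
- optics.read_camera(name): name is "scene" or "top"; returns a dict with "frame" (480x640x3 uint8, blue, green, red), "fx", "fy", "cx", "cy" (pixels), "D" ([k1, k2, p1, p2, k3] as OpenCV has them; the pictures are not rectified), "rvec" (rotation vector, rad) and "tvec" (3), from world to camera coordinates, as OpenCV has them. Camera axes: x right, y down, z forward; pixel columns grow to the right and rows downward; lengths in m; the calibration is good to about 2 mm. A picture is of the moment at which its call begins. There is no depth.
- workorder.close_job(): hands the job in, once; it reports no verdict.
The state is a dict: "t": time; "q": joint angles; "dq": joint speeds; "joint_torque": joint torques, N m; "tool_pos": TCP position; "orientation": TCP orientation; "force": force on the tool from outside, world axes, zero at the start; "wrist_torque": the same for the moment, N m; "opening": finger opening in m.
Only numpy, scipy, OpenCV 4.12 (cv2) and the standard library are available. Lean on these libraries where they do the work, as an engineer would, in place of code of your own. Each camera call takes 0.05 s, during which the arm holds its last target. There are 200 camera calls.

## Task

Let the air into the vacuum specimen box and open it: unscrew the knurled lock nut of the vent valve (anticlockwise from above) all the way up to its stop, then press the freed valve pin fully down, hold it there for two seconds and let it spring back. Only after that, slide the loose cover plate along its track to the other end, so that both pockets lie open and the plate rests flat between the guide lips. Do not knock the jar, the tube rack or the screwdriver.

Things in the scene. Friction and masses are not known exactly. Their poses are not given: they have to be found in the camera images.
- specimen_box: Fixed aluminium box, 240 (x) x 340 (y) x 60 mm high. Origin: centre of its underside, on the bench. In its frame the cover track is the strip x -114 to +4 mm, y -158 to +158 mm on the top face (z = 60 mm), framed by guide lips 8 mm wide and 6 mm high. The two open pockets lie in the +y half of the track (y 25 to 150 mm); the -y half is plain deck. Two port seats lie behind the track at x = 65 mm, y = +100 and -100 mm: one bears the vent valve, the other the blanked port.
- cover: Loose flat steel plate 108 (x) x 130 (y) x 8 mm, 0.25 to 0.5 kg, lying on the box's track over the pockets (axes close to the box's). Origin: centre of its underside. It must slide about 130 to 180 mm along the box's -y, until its centre lies beyond y = -40 mm in the box's frame; the end lip stops it at y = -93 mm.
- cover_grip (a point): Middle of the upright black grip rib on the cover, 26 mm above the plate's underside. The rib is 60 mm long (cover's x), 14 mm thick (cover's y), from 8 to 38 mm above the underside.
- vent_valve: Fixed base of the vent valve, with the knurled brass nut and the steel pin on it, on one of the two port seats (which one varies). Round flange 60 mm across and 8 mm high, brass neck up to 38 mm across, 32 mm high; its axis is vertical. Origin: centre of its underside, 60 mm above the bench.
- nut_mid (a point): Middle of the knurled brass lock nut, on its axis. The nut is a cylinder 47 mm across and 26 mm high (this point is 13 mm above its lower face), around the pin. Screwed down, its lower face lies on the neck, 32 mm above the valve's underside. Unscrewing lifts it by 3 mm per rad; turning it takes about 0.12 N m.
- nut (a joint): Turn of the lock nut in rad: 0 screwed fully down, grows anticlockwise seen from above, stop at 4.0 (nut 12 mm up the pin). Starts between 0.1 and 0.6; stays where it is left.
- pin_tip (a point): Top centre of the vertical steel valve pin, 14 mm across, flat-ended. At rest it is 82 mm above the valve's underside: 24 mm above the nut's top when that is screwed down, 12 mm when it is at its stop. The nut rides on the pin and goes down with it.
- pin (a joint): How far the pin is pressed, in m: 0 at rest, 0.008 fully down; spring 4 N at first to 9 N fully down. While the nut is screwed down it lands on the neck and blocks the pin.
- blank_port: The other port, closed with a smooth domed brass plug 42 mm across and 56 mm high, on a 60 mm flange; no nut, no pin. Not to be worked. Origin: centre of its underside, 60 mm above the bench.
- jar: Bystander: closed green jar 76 mm across, 95 mm high, standing on the bench. Origin: centre of its underside.
- tube_rack: Bystander: white plastic tube rack 100 (x) x 156 (y) x 85 mm high, standing on the bench. Origin: centre of its underside.
- screwdriver: Bystander: screwdriver 190 mm long, lying on the bench along its x axis. Origin on its underside.
Things that resemble listed ones, but are neither listed nor needed, are in the scene too. What is shaped like the cover but brown is not meant.

How it is judged:
On the way, in this order (a step that is already met when the one before it is completed fails the run):
1. the lock nut is unscrewed (past 3.3 rad; its stop is at 4.0) (value of joint nut above 3.3 rad), for 0.2 s.
2. the pin is pressed down at least 6 of its 8 mm and held for a second (value of joint pin above 0.006 m), for 1 s.
3. only then, the cover lies clear of both pockets, flat on the track (y of cover in the frame of specimen_box between -0.13 and -0.04 m and x of cover in the frame of specimen_box between -0.075 and -0.035 m and z of cover in the frame of specimen_box between 0.056 and 0.064 m and angle between cover's own z axis and vertical below 0.04 rad), for 0.2 s.
At the end, for the whole second after the job is handed in: The nut still stands unscrewed (past 3.2 rad), the pin is up again (pressed less than 2 mm), and the cover rests flat (within 0.04 rad, 4 mm in height) on the track at the -y end of the box: its centre between 40 and 130 mm beyond the middle, within 20 mm of the track's centre line, at rest (all of step 3 and value of joint nut above 3.2 rad and value of joint pin below 0.002 m and linear speed of cover below 0.01 m/s); the robot touches nothing.
It fails at once if the jar is moved by more than 30 mm (distance of jar from where it was at the start of the episode above 0.03 m).
It fails at once if the tube rack is moved by more than 30 mm (distance of tube_rack from where it was at the start of the episode above 0.03 m).
It fails at once if the screwdriver is moved by more than 30 mm (distance of screwdriver from where it was at the start of the episode above 0.03 m).
It also fails if it takes over 67 s, if anything falls off the work surface, if the arm or the gripper's body presses on something with over 40 N, if the wrist force passes 120 N, or if a joint passes its speed limit or range.

## Working session

There is one attempt and no reset: what is moved stays moved. The work goes in short steps, Python scripts to look and compute and a shell command to move; the robot and the scene stay as the last step left them, time stands still between calls to the robot, and variables do not carry over. Pictures are saved under pics/ and viewed, on a budget of 10 in all, crops included, one or two more only if the job needs it, and the job is handed in when it is done.

```bash
mkdir -p pics; ls; python3 - <<'E'
from plant import telemetry, optics
import cv2
print(telemetry.read_state())
for n in ("scene","top"):
    c=optics.read_camera(n); cv2.imwrite(f"pics/{n}0.png",c["frame"])
    print(n,{k:v for k,v in c.items() if k!="frame"})
E
```

```text
pics
{'t': 0.0, 'q': array([-1.34140178e+00,  1.31176162e-01,  1.48922698e+00, -3.56495919e-05,
        1.52297889e+00, -8.54029075e-02]), 'dq': array([ 0.00104307,  0.00064873, -0.00101929, -0.00041786,  0.00335496,
        0.00085746]), 'joint_torque': array([-5.98144834e-04, -5.59841895e+01, -4.91765535e+01,  7.67404656e-02,
        3.58971732e-02, -1.40363659e-04]), 'tool_pos': array([ 0.18566468, -0.57001207,  0.23460717]), 'orientation': array([ 0.97539148,  1.34324955, -0.97349399]), 'force': array([-0.40443079, -0.17161941, -0.17667342]), 'wrist_torque': array([ 0.07503519, -0.05029995, -0.0073953 ]), 'opening': 0.09327450139886628}
scene {'fx': 475.07947902723873, 'fy': 475.07947902723873, 'cx': 315.4000271782597, 'cy': 241.77125420377973, 'D': array([-0.07738296,  0.        ,  0.        ,  0.        ,  0.        ]), 'rvec': array([ 1.30389667,  2.03745115, -1.06214714]), 'tvec': array([ 0.22404217, -0.19154412,  1.47520556])}
top {'fx': 617.019735752864, 'fy': 617.019735752864, 'cx': 327.3146528459032, 'cy': 248.2141997372533, 'D': array([0.01488592, 0.        , 0.        , 0.        , 0.        ]), 'rvec': array([ 2.12641729, -2.12402184,  0.1626956 ]), 'tvec': array([0.0220525 , 0.55912154, 1.37789136])}
```

View pics/scene0.png

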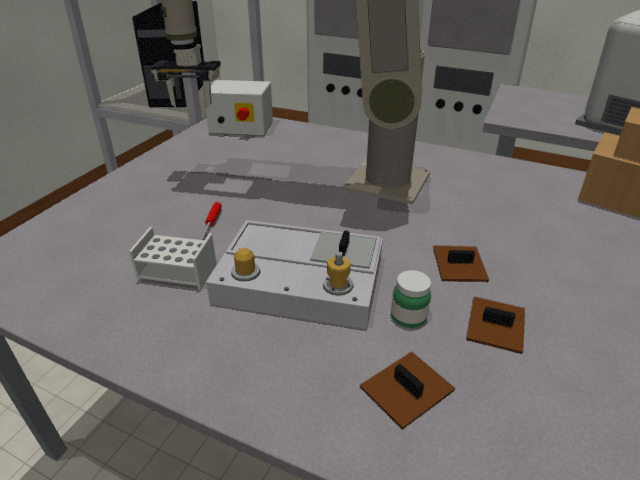

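View pics/top0.png

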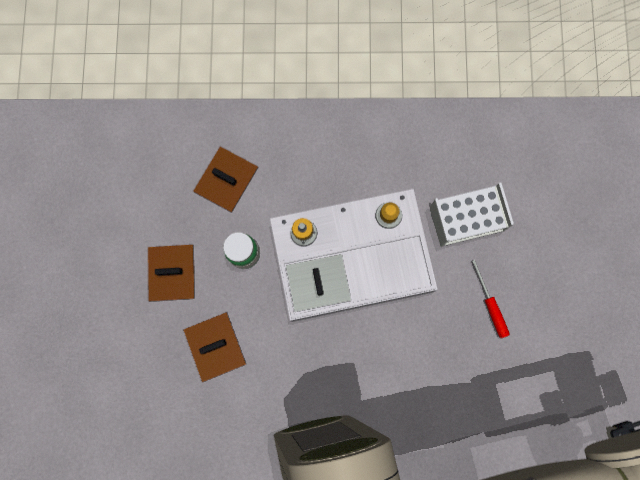

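Top view: the specimen box spans about (270,218), (414,190), (437,290) and (290,320), with the grey cover and its black rib at about (318,281). There are two candidates for the vent valve, (302,230) and (390,213). The left one has a steel pin through a brass nut, and the right one is a smooth dome. The brown plates are decoys. Next I'll measure, then make one enlarged crop to confirm.

```bash
cat > h.py <<'E'
import numpy as np, cv2
from plant import telemetry, optics
from scipy.spatial.transform import Rotation as R
def ray(c,uv):
    K=np.array([[c["fx"],0,c["cx"]],[0,c["fy"],c["cy"]],[0,0,1]])
    n=cv2.undistortPoints(np.array([[uv]],float),K,c["D"])[0,0]
    M=R.from_rotvec(c["rvec"]).as_matrix(); o=-M.T@c["tvec"]
    d=M.T@np.array([n[0],n[1],1]); return o,d/np.linalg.norm(d)
def onz(c,uv,z):
    o,d=ray(c,uv); return o+d*(z-o[2])/d[2]
def tri(c1,u1,c2,u2):
    o1,d1=ray(c1,u1);o2,d2=ray(c2,u2)
    s=np.linalg.lstsq(np.c_[d1,-d2],o2-o1,rcond=None)[0]
    a,b=o1+s[0]*d1,o2+s[1]*d2; return (a+b)/2,np.linalg.norm(a-b)
def proj(c,p):
    K=np.array([[c["fx"],0,c["cx"]],[0,c["fy"],c["cy"]],[0,0,1]])
    return cv2.projectPoints(np.array([p],float),c["rvec"],c["tvec"],K,c["D"])[0][0,0]
def blobs(m,amin=15):
    n,l,s,ce=cv2.connectedComponentsWithStats(m.astype(np.uint8))
    return [(i,s[i],ce[i].round(1),l==i) for i in range(1,n) if s[i][4]>=amin]
E
python3 - <<'E'
from h import *
T=optics.read_camera("top");S=optics.read_camera("scene")
f=T["frame"]; hsv=cv2.cvtColor(f,cv2.COLOR_BGR2HSV)
# box: bright region
m=np.zeros(f.shape[:2],bool); m[170:340,255:450]=True
b=(hsv[...,2]>170)&m
bb=max(blobs(b),key=lambda x:x[1][4]); print("box",bb[1],bb[2])
cn=cv2.findContours(bb[3].astype(np.uint8),cv2.RETR_EXTERNAL,cv2.CHAIN_APPROX_NONE)[0]
hull=cv2.convexHull(max(cn,key=len)); q=cv2.approxPolyDP(hull,8,True)[:,0]
P=np.array([onz(T,u,.06) for u in q]);print(q,P.round(4)); 
W=np.array([onz(T,u,.06)[:2] for u in hull[:,0]],np.float32)
print("rect",cv2.minAreaRect(W))
for n,c,(x0,y0,x1,y1) in (("top",T,(255,170,450,340)),("scene",S,(205,215,395,330))):
    f=c["frame"];hs=cv2.cvtColor(f,cv2.COLOR_BGR2HSV);m=np.zeros(f.shape[:2],bool);m[y0:y1,x0:x1]=True
    for nm,k in (("brass",(hs[...,0]>10)&(hs[...,0]<30)&(hs[...,1]>120)),("black",hs[...,2]<45)):
        for x in blobs(k&m): print(n,nm,x[1],x[2])
a=cv2.resize(T["frame"][180:330,260:450],None,fx=4,fy=4,interpolation=cv2.INTER_CUBIC)
b=cv2.resize(S["frame"][225:325,205:395],None,fx=4,fy=4,interpolation=cv2.INTER_CUBIC)
cv2.imwrite("pics/crop1.png",cv2.resize(np.vstack([a,b]),None,fx=.6,fy=.6,interpolation=cv2.INTER_AREA))
E
```

```text
box [  270   189   168   131 12924] [354.8 254.1]
[[413 189]
 [437 288]
 [290 319]
 [270 218]] [[ 0.6964 -0.1762  0.06  ]
 [ 0.4658 -0.2254  0.06  ]
 [ 0.3956  0.106   0.06  ]
 [ 0.6279  0.1552  0.06  ]]
rect ((0.5459451675415039, -0.0347202867269516), (0.24028649926185608, 0.34068337082862854), 11.879124641418457)
top brass [380 203  19  20 294] [389.2 212.2]
top brass [292 218  21  22 285] [302.2 228.8]
top black [313 269  10  26 139] [317.4 281.5]
scene brass [234 248  21  27 442] [244.2 261.4]
scene brass [327 257  23  31 503] [337.9 272.2]
scene black [339 231  10  25 155] [343.8 242.3]
```

View pics/crop1.png

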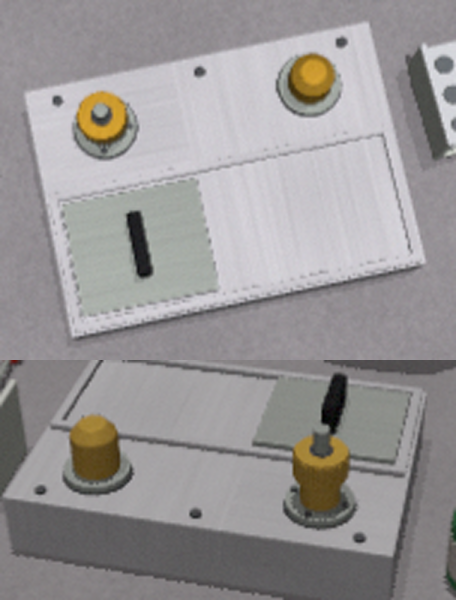

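The crop confirms it: the left port, at (302,228) top and (338,272) scene, has the nut and steel pin, so it is the vent valve. The other, at (389,212) top, is the domed plug. The box measures 240×341 mm, which matches. Next come the pin, nut and rib positions.

```bash
python3 - <<'E'
from h import *
T=optics.read_camera("top");S=optics.read_camera("scene")
c0=np.array([.5459,-.0347]);y=np.radians(11.95);B=np.array([[np.cos(y),-np.sin(y)],[np.sin(y),np.cos(y)]])
v=c0+B@[.065,.1];print("valve pred",v, "pin proj pred",proj(T,[*v,.142]),proj(S,[*v,.142]))
p,e=tri(T,(302.5,227.1),S,(338.3,252.8));print("pin tri",p,e)
hs=cv2.cvtColor(T["frame"],cv2.COLOR_BGR2HSV)
# steel pin in top: low-sat inside brass hull
k=(hs[...,0]>10)&(hs[...,0]<30)&(hs[...,1]>120);k[:, :285]=0;k[:,320:]=0;k[:210]=0;k[245:]=0
cn=max(cv2.findContours(k.astype(np.uint8),cv2.RETR_EXTERNAL,cv2.CHAIN_APPROX_NONE)[0],key=len)
hm=np.zeros(k.shape,np.uint8);cv2.drawContours(hm,[cn],-1,1,-1)
for x in blobs((hm>0)&~k,5):print("pin top",x[1],x[2],onz(T,x[2],.142))
print("nut rim",cv2.minEnclosingCircle(cn),onz(T,cv2.minEnclosingCircle(cn)[0],.115))
# rib
k=(hs[...,2]<45);k[:260]=0;k[300:]=0;k[:,305:0]=0;k[:,335:]=0;k[:,:305]=0
yx=np.argwhere(k); W=np.array([onz(T,(b,a),.098)[:2] for a,b in yx],np.float32)
r=cv2.minAreaRect(W);print("rib",r,"box frame",B.T@(np.array(r[0])-c0))
# cover
hh=hs[260:305,288:348];print("cover hsv",T["frame"][290,300],T["frame"][260,400],hs[290,300])
g=T["frame"].astype(int);k=(hs[...,1]>10)&(hs[...,0]>35)&(hs[...,0]<90)&(hs[...,2]>120);k[:245]=0;k[320:]=0;k[:,:280]=0;k[:,360:]=0
x=max(blobs(k),key=lambda a:a[1][4]);yx=np.argwhere(x[3]);W=np.array([onz(T,(b,a),.068)[:2] for a,b in yx],np.float32)
r=cv2.minAreaRect(W);print("cover",r,B.T@(np.array(r[0])-c0))
s=telemetry.read_state();M=R.from_rotvec(s["orientation"]).as_matrix();print(s["tool_pos"],M.round(3),"z-axis yaw",np.degrees(np.arctan2(M[1,2],M[0,2])))
E
```

```text
valve pred [0.58878556 0.07659164] pin proj pred [301.78002145 227.39727342] [338.69713787 250.91102966]
pin tri [0.59005938 0.075784   0.13804947] 0.0011123014356651138
pin top [298 223   9   9  63] [301.8 227.2] [0.58922223 0.0765524  0.142     ]
nut rim ((302.3333435058594, 228.6666717529297), 10.671966552734375) [0.59148365 0.07694279 0.115     ]
rib ((0.47624069452285767, 0.04338392987847328), (0.05788920074701309, 0.01163384411484003), 11.067303657531738) box frame [-0.05198179  0.09081526]
cover hsv [169 174 171] [201 194 199] [ 48   7 174]
cover ((0.5227687358856201, -0.0008381372317671776), (0.015880513936281204, 0.020608510822057724), 89.93012237548828) [-0.01561861  0.03791754]
[ 0.18575292 -0.57034927  0.2352863 ] [[-0.     0.951  0.31 ]
 [ 0.001  0.31  -0.951]
 [-1.     0.    -0.001]] z-axis yaw -71.9662125537677
```

Everything agrees:

| Item | Measured | Check |
|---|---|---|
| Valve axis | (0.589, 0.0766) | within 1 mm of the prediction from the box |
| Rib | (0.476, 0.043), yaw about 11.5° | cover at y = +91 mm in the box frame |

q6 = q1 − yaw, so I start the nut grip with q6 near +2.4 and unscrew in a single turn.

```bash
python3 -m inch '[[[0,0.0292,-0.0245,0,0,0,1],[0,0.0292,-0.0245,0,0,0,1],[0,0.0292,-0.0245,0,0,0,1],[0,0.0292,-0.0245,0,0,0,1],[0,0.0292,-0.0245,0,0,0,1],[0,0.0292,-0.0245,0,0,0,1],[0,0.0292,-0.0245,0,0,0,1],[0,0.0292,-0.0245,0,0,0,1],[0,0.0292,-0.0245,0,0,0,1],[0,0.0292,-0.0245,0,0,0,1],[0,0.0292,-0.0245,0,0,0,1],[0,0.0292,-0.0245,0,0,0,1],[0,0.0292,-0.0245,0,0,0,1],[0,0.0292,-0.0245,0,0,0,1],[0,0.0292,-0.0245,0,0,0,1],[0,0.0292,-0.0245,0,0,0,1],[0,0.0292,-0.0245,0,0,0,1],[0,0.0292,-0.0245,0,0,0,1],[0,0.0292,-0.0245,0,0,0,1],[0,0.0292,-0.0245,0,0,0,1]]]' 20
python3 -m inch '[[[0,0,0,0.145,0,0,1],[0,0,0,0.145,0,0,1],[0,0,0,0.145,0,0,1],[0,0,0,0.145,0,0,1],[0,0,0,0.145,0,0,1],[0,0,0,0.145,0,0,1],[0,0,0,0.145,0,0,1],[0,0,0,0,0,0,1]]]'
cat > go.py <<'E'
# offset from TCP to a world target, in tool axes
import sys
from h import *
t=np.array([float(a) for a in sys.argv[1:4]])
s=telemetry.read_state();M=R.from_rotvec(s["orientation"]).as_matrix()
print("t",round(s["t"],2),"pos",s["tool_pos"].round(4),"tool-delta",(M.T@(t-s["tool_pos"])).round(4),"yaw_z",np.arctan2(M[1,2],M[0,2]).round(3),
 "tilt",np.degrees(M[:2,0]).round(2),"q",s["q"].round(3),"F",s["force"].round(1),"Tq",s["wrist_torque"].round(2),"open",round(s["opening"],4))
E
python3 go.py .589 .0766 .108
```

```text
t: 2.3
tool_pos: [0.6028, 0.0985, 0.2357]
orientation: [0.98, 1.333, -0.979]
force: [0.7, 0.3, 0.4]
opening: 0.0924
t: 3.1
tool_pos: [0.6038, 0.1053, 0.2328]
orientation: [1.729, 0.763, -1.727]
force: [-0.2, -0.2, 0.1]
opening: 0.0928
t 3.1 pos [0.6038 0.1053 0.2328] tool-delta [0.1248 0.0082 0.0312] yaw_z -2.309 tilt [ 0.07 -0.06] q [ 9.000e-02  1.650e-01  1.455e+00 -1.000e-03  1.520e+00  2.398e+00] F [-0.2 -0.2  0.1] Tq [ 0.08 -0.01  0.02] open 0.0928
```

```bash
python3 -m inch '[[[0.01,0.004,0.015,0,0,0,1],[0.02,0.004,0.015,0,0,0,1],[0,0,0,0,0,0,1],[0,0,0,0,0,0,1]]]'
python3 go.py .589 .0766 .108
```

```text
t: 3.5
tool_pos: [0.5899, 0.0777, 0.2032]
orientation: [1.719, 0.775, -1.715]
force: [1.0, 0.1, 0.5]
opening: 0.093
t 3.5 pos [0.5899 0.0777 0.2032] tool-delta [ 0.0952 -0.0002  0.0016] yaw_z -2.292 tilt [ 0.17 -0.03] q [ 4.500e-02  1.310e-01  1.547e+00 -1.000e-03  1.461e+00  2.337e+00] F [1.  0.1 0.5] Tq [ 0.09 -0.01  0.04] open 0.093
```

```bash
python3 -m inch '[[[0.02,0,0.0008,0,0,0,1],[0.02,0,0.0008,0,0,0,1],[0.02,0,0,0,0,0,1],[0.015,0,0,0,0,0,1],[0.01,0,0,0,0,0,1],[0.005,0,0,0,0,0,1],[0,0,0,0,0,0,1]]]'
python3 go.py .589 .0766 .108
```

```text
t: 4.2
tool_pos: [0.595, 0.08, 0.1175]
orientation: [1.72, 0.781, -1.697]
force: [-0.7, -0.4, 0.1]
opening: 0.0925
t 4.2 pos [0.595  0.08   0.1175] tool-delta [ 0.0094 -0.0024  0.0065] yaw_z -2.28 tilt [0.77 0.07] q [4.800e-02 2.030e-01 1.628e+00 1.000e-03 1.298e+00 2.328e+00] F [-0.7 -0.4  0.1] Tq [ 0.06 -0.07  0.05] open 0.0925
```

```bash
cat >> go.py <<'E'
d=M.T@[0,0,-1]; print("untilt ay,az",(-d[2]).round(4),d[1].round(4))
E
python3 -m inch '[[[0.006,-0.002,0.006,0,0,0,1],[0.003,0,0,0,0,0,1],[0,0,0,0,0,0,1]]]'
python3 go.py .589 .0766 .108
```

```text
t: 4.5
tool_pos: [0.5904, 0.0766, 0.1098]
orientation: [1.722, 0.78, -1.693]
force: [-0.2, -0.6, -0.1]
opening: 0.093
t 4.5 pos [0.5904 0.0766 0.1098] tool-delta [ 0.0017 -0.0011  0.0009] yaw_z -2.28 tilt [0.93 0.07] q [4.200e-02 1.950e-01 1.651e+00 1.000e-03 1.279e+00 2.322e+00] F [-0.2 -0.6 -0.1] Tq [0.03 0.03 0.  ] open 0.093
untilt ay,az -0.0115 -0.0115
```

Aligned to about 1 mm. I'll take out the tilt, then close.

```bash
python3 -m inch '[[[0.001,-0.001,0.001,0,-0.0115,-0.0115,1],[0,0,0,0,0,0,1],[0,0,0,0,0,0,0],[0,0,0,0,0,0,0],[0,0,0,0,0,0,0],[0,0,0,0,0,0,0],[0,0,0,0,0,0,0],[0,0,0,0,0,0,0]]]' 25
python3 go.py .589 .0766 .108
```

```text
t: 5.3
tool_pos: [0.5907, 0.0772, 0.1104]
orientation: [1.713, 0.786, -1.707]
force: [10.0, 12.8, -2.8]
opening: 0.0499
t 5.3 pos [0.5907 0.0772 0.1104] tool-delta [ 0.0024 -0.0009  0.0016] yaw_z -2.28 tilt [0.16 0.1 ] q [4.300e-02 2.080e-01 1.636e+00 2.000e-03 1.295e+00 2.323e+00] F [10.  12.8 -2.8] Tq [ 2.33 -1.67  0.02] open 0.0499
untilt ay,az -0.0031 -0.001
```

```bash
python3 -m inch '[[[0,0,-0.0012,0,0,0,0],[0,0,0,0,0,0,0],[0,0,0,0,0,0,0],[0,0,0,0,0,0,0]]]'
python3 go.py .589 .0766 .108
```

```text
t: 5.7
tool_pos: [0.5924, 0.0794, 0.1104]
orientation: [1.715, 0.787, -1.704]
force: [1.9, 1.0, -1.9]
opening: 0.0446
t 5.7 pos [0.5924 0.0794 0.1104] tool-delta [ 0.0024 -0.0008  0.0043] yaw_z -2.28 tilt [0.29 0.19] q [0.046 0.21  1.633 0.003 1.293 2.324] F [ 1.9  1.  -1.9] Tq [ 0.14 -0.08 -0.05] open 0.0446
untilt ay,az -0.0059 -0.0017
```

```bash
python3 -m inch '[[[-0.0004,0,0,-0.14,0,0,0],[-0.0004,0,0,-0.14,0,0,0],[-0.0004,0,0,-0.14,0,0,0],[-0.0004,0,0,-0.14,0,0,0]]]'
python3 go.py .591 .078 .110; python3 - <<'E'
from h import *
f=optics.read_camera("scene")["frame"];cv2.imwrite("pics/s1.png",cv2.resize(f[190:330,260:440],None,fx=4,fy=4,interpolation=cv2.INTER_CUBIC))
E
```

```text
t: 6.1
tool_pos: [0.592, 0.0783, 0.1121]
orientation: [1.31, 1.143, -1.302]
force: [1.7, 0.1, -0.4]
opening: 0.0446
t 6.1 pos [0.592  0.0783 0.1121] tool-delta [ 0.0021 -0.001   0.0005] yaw_z -1.703 tilt [0.25 0.13] q [0.044 0.208 1.632 0.002 1.297 1.747] F [ 1.7  0.1 -0.4] Tq [-0.23 -0.11 -0.11] open 0.0446
untilt ay,az -0.0028 -0.004
```

View pics/s1.png

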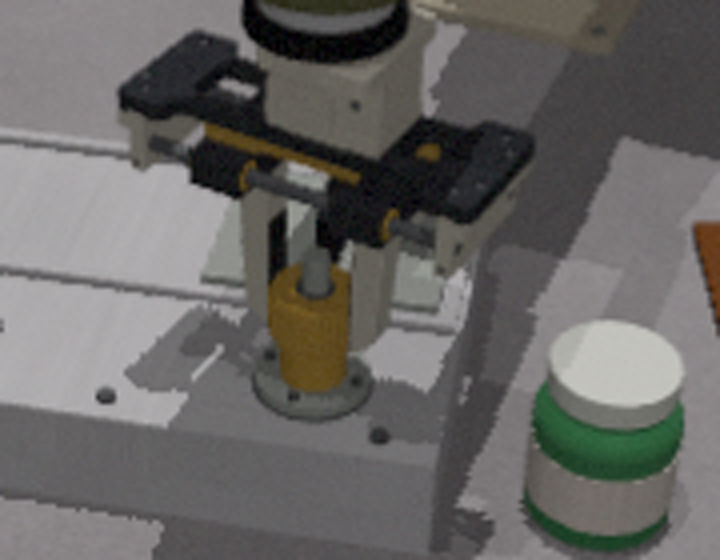

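The pin sits centred between the fingers, with the nut between the pads. The wrist moment of −0.11 N·m matches the nut's turning torque and the side forces are low, so I'll keep turning.

```bash
python3 -m inch '[[[-0.0004,0,0,-0.14,0,0,0],[-0.0004,0,0,-0.14,0,0,0],[-0.0004,0,0,-0.14,0,0,0],[-0.0004,0,0,-0.14,0,0,0],[-0.0004,0,0,-0.14,0,0,0],[-0.0004,0,0,-0.14,0,0,0],[-0.0004,0,0,-0.14,0,0,0],[-0.0004,0,0,-0.14,0,0,0],[-0.0004,0,0,-0.14,0,0,0],[-0.0004,0,0,-0.14,0,0,0],[-0.0004,0,0,-0.14,0,0,0],[-0.0004,0,0,-0.14,0,0,0]]]'
python3 go.py .591 .078 .110
```

```text
t: 7.35
tool_pos: [0.594, 0.0761, 0.1173]
orientation: [-0.003, 1.561, 0.005]
force: [2.2, 1.5, -1.5]
opening: 0.0444
t 7.35 pos [0.594  0.0761 0.1173] tool-delta [ 0.0072  0.0019 -0.0031] yaw_z 0.005 tilt [0.56 0.09] q [4.100e-02 2.030e-01 1.629e+00 1.000e-03 1.301e+00 3.600e-02] F [ 2.2  1.5 -1.5] Tq [ 0.14 -0.58 -0.14] open 0.0444
untilt ay,az 0.0098 -0.0015
```

```bash
python3 -m inch '[[[-0.0004,0,0,-0.14,0,0,0],[-0.0004,0,0,-0.14,0,0,0],[-0.0004,0,0,-0.14,0,0,0],[-0.0004,0,0,-0.14,0,0,0],[-0.0004,0,0,-0.14,0,0,0],[-0.0004,0,0,-0.14,0,0,0],[-0.0004,0,0,-0.14,0,0,0],[-0.0004,0,0,-0.14,0,0,0]]]'
python3 go.py .591 .078 .110
python3 -m inch '[[[-0.0002,0,0,-0.06,0,0,0],[-0.0002,0,0,-0.06,0,0,0]]]'
python3 go.py .591 .078 .110
```

```text
t: 8.15
tool_pos: [0.5958, 0.0774, 0.1207]
orientation: [-0.89, 1.366, 0.884]
force: [2.3, 1.5, -1.7]
opening: 0.0446
t 8.15 pos [0.5958 0.0774 0.1207] tool-delta [ 0.0106  0.0048 -0.0015] yaw_z 1.144 tilt [0.83 0.32] q [ 0.041  0.199  1.626  0.005  1.302 -1.104] F [ 2.3  1.5 -1.7] Tq [ 0.34 -0.38 -0.16] open 0.0446
untilt ay,az 0.0111 0.0109
t: 8.35
tool_pos: [0.5959, 0.0776, 0.121]
orientation: [-0.981, 1.323, 0.976]
force: [2.8, 1.3, -1.5]
opening: 0.0446
t 8.35 pos [0.5959 0.0776 0.121 ] tool-delta [ 0.0109  0.0049 -0.0012] yaw_z 1.265 tilt [0.84 0.37] q [ 0.041  0.199  1.626  0.006  1.302 -1.225] F [ 2.8  1.3 -1.5] Tq [ 0.21 -0.38 -0.55] open 0.0446
untilt ay,az 0.0106 0.0121
```

```bash
python3 -m inch '[[[-0.0001,0,0,-0.05,0,0,0],[-0.0001,0,0,-0.05,0,0,0],[0,0,0,0,0,0,0]]]'
python3 go.py .591 .078 .110
```

```text
t: 8.65
tool_pos: [0.5971, 0.0774, 0.1212]
orientation: [-1.052, 1.284, 1.043]
force: [0.5, 0.9, -0.4]
opening: 0.0444
t 8.65 pos [0.5971 0.0774 0.1212] tool-delta [ 0.0111  0.0062 -0.0008] yaw_z 1.358 tilt [1.01 0.43] q [ 0.04   0.199  1.625  0.007  1.3   -1.32 ] F [ 0.5  0.9 -0.4] Tq [ 0.19 -0.02 -0.59] open 0.0444
untilt ay,az 0.011 0.0156
```

The moment has levelled off at −0.59 N·m after about 3.6 rad, and the rise has stopped at 10.8 mm, so the nut is at its stop. I'll release, rise, close the fingers and centre them over the pin.

```bash
python3 -m inch '[[[0,0,0,0,0,0,1],[0,0,0,0,0,0,1],[0,0,0,0,0,0,1],[0,0,0,0,0,0,1],[0,0,0,0,0,0,1],[-0.015,0,0,0,0.011,0.0156,1],[-0.02,0,0,0,0,0,1],[-0.02,0,0,0,0,0,1],[-0.01,0,0,0,0,0,1],[0,0,0,0,0,0,1]]]'
python3 go.py .590 .077 .1635; python3 - <<'E'
from h import *
T=optics.read_camera("top");S=optics.read_camera("scene")
a=cv2.resize(T["frame"][170:320,240:400],None,fx=3,fy=3,interpolation=cv2.INTER_CUBIC)
b=cv2.resize(S["frame"][190:340,250:410],None,fx=3,fy=3,interpolation=cv2.INTER_CUBIC)
cv2.imwrite("pics/c2.png",np.hstack([a,b])[:, :800*2][:, :960] if 0 else cv2.resize(np.hstack([a,b]),(800,375)))
E
```

```text
t: 9.65
tool_pos: [0.5952, 0.077, 0.1873]
orientation: [-1.043, 1.311, 1.047]
force: [-1.0, -0.2, 0.1]
opening: 0.0928
t 9.65 pos [0.5952 0.077  0.1873] tool-delta [ 0.0238  0.005  -0.0011] yaw_z 1.349 tilt [-0.28 -0.06] q [ 4.400e-02  1.620e-01  1.542e+00 -1.000e-03  1.442e+00 -1.305e+00] F [-1.  -0.2  0.1] Tq [ 0.05 -0.17 -0.02] open 0.0928
untilt ay,az -0.0021 -0.0044
```

View pics/c2.png

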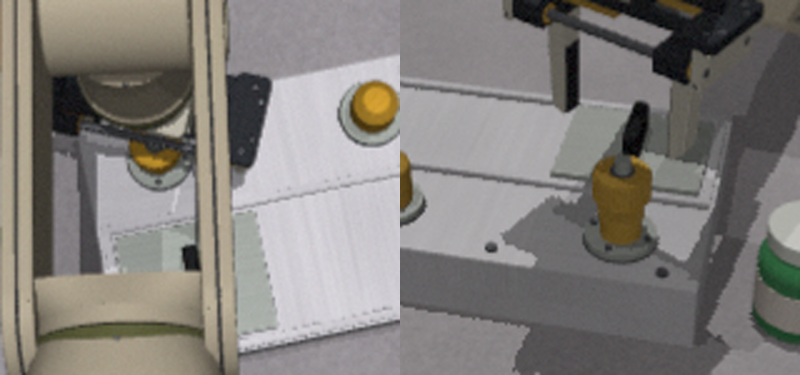

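The nut now sits visibly higher, with about half as much pin showing above it (scene crop (622,165)). I'll close the fingers and come down onto the pin.

```bash
python3 -m inch '[[[0,0.0045,-0.0005,0,-0.002,-0.004,0],[0,0,0,0,0,0,0],[0,0,0,0,0,0,0],[0,0,0,0,0,0,0],[0,0,0,0,0,0,0],[0,0,0,0,0,0,0],[0,0,0,0,0,0,0],[0.01,0,0,0,0,0,0],[0.01,0,0,0,0,0,0],[0.002,0,0,0,0,0,0],[0,0,0,0,0,0,0]]]'
python3 go.py .5903 .0773 .159
```

```text
t: 10.85
tool_pos: [0.5874, 0.0792, 0.1568]
orientation: [-1.039, 1.31, 1.051]
force: [1.2, 7.7, 2.2]
opening: 0.011
t 10.85 pos [0.5874 0.0792 0.1568] tool-delta [-0.0022 -0.0033 -0.0012] yaw_z 1.349 tilt [-0.45  0.18] q [ 0.045  0.167  1.594  0.004  1.389 -1.305] F [1.2 7.7 2.2] Tq [ 1.38 -0.41  0.  ] open 0.011
untilt ay,az 0.0014 -0.0083
```

The fingers had not finished closing and pinched the pin tip (opening 11 mm). I'll open a little, rise, close fully and try again.

```bash
python3 -m inch '[[[0,0,0,0,0,0,0.4],[0,0,0,0,0,0,0.4],[0,0,0,0,0,0,0.4],[-0.015,0,0,0,0,0,0.4],[-0.015,0,0,0,0,-0.008,0.4],[0,0,0,0,0,0,0],[0,0,0,0,0,0,0],[0,0,0,0,0,0,0],[0,0,0,0,0,0,0],[0,0,0,0,0,0,0],[0,0,0,0,0,0,0],[0,0,0,0,0,0,0]]]' 10
python3 go.py .5903 .0773 .159
```

```text
t: 12.05
tool_pos: [0.5875, 0.0787, 0.1894]
orientation: [-1.044, 1.305, 1.045]
force: [-0.2, -0.2, 0.0]
opening: 0.0003
t 12.05 pos [0.5875 0.0787 0.1894] tool-delta [ 0.0304 -0.0031 -0.0008] yaw_z 1.349 tilt [0.03 0.03] q [ 4.600e-02  1.350e-01  1.568e+00  1.000e-03  1.438e+00 -1.303e+00] F [-0.2 -0.2  0. ] Tq [ 0.05 -0.11  0.  ] open 0.0003
untilt ay,az 0.0007 0.0004
```

```bash
python3 -m inch '[[[0.01,-0.003,0,0,0,0,0],[0.008,0,0,0,0,0,0],[0,0,0,0,0,0,0],[0,0,0,0,0,0,0]]]'
python3 go.py .5905 .0785 .159
```

```text
t: 12.45
tool_pos: [0.59, 0.078, 0.1683]
orientation: [-1.043, 1.307, 1.046]
force: [-0.4, 0.9, 0.3]
opening: 0.0005
t 12.45 pos [0.59   0.078  0.1683] tool-delta [ 0.0093 -0.0004  0.0006] yaw_z 1.349 tilt [-0.09  0.03] q [ 4.500e-02  1.590e-01  1.581e+00  1.000e-03  1.403e+00 -1.304e+00] F [-0.4  0.9  0.3] Tq [ 0.03 -0.17  0.  ] open 0.0005
untilt ay,az 0.0001 -0.0016
```

```bash
python3 -m inch '[[[0.005,0,0,0,0,0,0],[0.003,0,0,0,0,0,0],[0.002,0,0,0,0,0,0],[0.001,0,0,0,0,0,0],[0.001,0,0,0,0,0,0]]]'
python3 go.py .5905 .0785 .151
python3 -m inch '[[[0.002,0,0,0,0,0,0],[0.002,0,0,0,0,0,0]]]'
python3 go.py .5905 .0785 .151
```

```text
t: 12.95
tool_pos: [0.5903, 0.078, 0.1565]
orientation: [-1.044, 1.306, 1.045]
force: [-2.5, -0.1, 3.8]
opening: 0.0002
t 12.95 pos [0.5903 0.078  0.1565] tool-delta [ 0.0055 -0.0001  0.0005] yaw_z 1.349 tilt [-0.03  0.03] q [ 4.500e-02  1.680e-01  1.593e+00  1.000e-03  1.381e+00 -1.304e+00] F [-2.5 -0.1  3.8] Tq [ 0.02  0.31 -0.04] open 0.0002
untilt ay,az 0.0004 -0.0006
t: 13.15
tool_pos: [0.5904, 0.078, 0.1533]
orientation: [-1.044, 1.306, 1.045]
force: [-3.1, 0.4, 5.7]
opening: 0.0003
t 13.15 pos [0.5904 0.078  0.1533] tool-delta [ 0.0023 -0.      0.0005] yaw_z 1.349 tilt [-0.01  0.02] q [ 0.045  0.17   1.597  0.     1.375 -1.304] F [-3.1  0.4  5.7] Tq [-0.04  0.44 -0.01] open 0.0003
untilt ay,az 0.0004 -0.0002
```

```bash
python3 -m inch '[[[0.002,0,0,0,0,0,0],[0.0015,0,0,0,0,0,0],[0.001,0,0,0,0,0,0]]]'
python3 go.py .5905 .0785 .150
python3 -m inch '[[[0.001,0,0,0,0,0,0],[0.001,0,0,0,0,0,0]]]'
python3 go.py .5905 .0785 .150
```

```text
t: 13.45
tool_pos: [0.5905, 0.078, 0.1512]
orientation: [-1.045, 1.305, 1.044]
force: [-7.3, -0.4, 10.6]
opening: 0.0003
t 13.45 pos [0.5905 0.078  0.1512] tool-delta [0.0012 0.0001 0.0005] yaw_z 1.35 tilt [0.05 0.02] q [ 0.045  0.171  1.599  0.     1.37  -1.304] F [-7.3 -0.4 10.6] Tq [-0.1   1.09 -0.06] open 0.0003
untilt ay,az 0.0005 0.0008
t: 13.65
tool_pos: [0.5905, 0.078, 0.1513]
orientation: [-1.045, 1.305, 1.044]
force: [-5.7, -0.7, 10.0]
opening: 0.0007
t 13.65 pos [0.5905 0.078  0.1513] tool-delta [0.0013 0.0001 0.0005] yaw_z 1.35 tilt [0.08 0.01] q [ 0.045  0.171  1.6    0.     1.37  -1.304] F [-5.7 -0.7 10. ] Tq [-0.05  0.93 -0.03] open 0.0007
untilt ay,az 0.0005 0.0013
```

The force steadies at about 10 N at z = 0.1513, 8 mm below contact, so the pin is fully down. I'll hold for 2 s.

```bash
python3 -m inch '[[[0.001,0,0,0,0,0,0],[0.001,0,0,0,0,0,0],[0.001,0,0,0,0,0,0],[0.001,0,0,0,0,0,0],[0.001,0,0,0,0,0,0],[0.001,0,0,0,0,0,0],[0.001,0,0,0,0,0,0],[0.001,0,0,0,0,0,0],[0.001,0,0,0,0,0,0],[0.001,0,0,0,0,0,0],[0.001,0,0,0,0,0,0]]]'
python3 go.py .5905 .0785 .150
python3 -m inch '[[[0.001,0,0,0,0,0,0],[0.001,0,0,0,0,0,0],[0.001,0,0,0,0,0,0],[0.001,0,0,0,0,0,0],[0.001,0,0,0,0,0,0],[0.001,0,0,0,0,0,0],[0.001,0,0,0,0,0,0],[0.001,0,0,0,0,0,0],[0.001,0,0,0,0,0,0],[0.001,0,0,0,0,0,0],[0.001,0,0,0,0,0,0]]]'
python3 go.py .5905 .0785 .150
```

```text
t: 14.75
tool_pos: [0.5904, 0.078, 0.1512]
orientation: [-1.047, 1.302, 1.042]
force: [-6.1, -0.7, 10.0]
opening: 0.0004
t 14.75 pos [0.5904 0.078  0.1512] tool-delta [0.0012 0.     0.0005] yaw_z 1.35 tilt [ 0.26 -0.02] q [ 4.600e-02  1.680e-01  1.603e+00 -1.000e-03  1.366e+00 -1.304e+00] F [-6.1 -0.7 10. ] Tq [-0.05  0.99 -0.04] open 0.0004
untilt ay,az 0.0006 0.0045
t: 15.85
tool_pos: [0.5904, 0.078, 0.1512]
orientation: [-1.049, 1.3, 1.04]
force: [-5.8, -1.2, 9.7]
opening: 0.0001
t 15.85 pos [0.5904 0.078  0.1512] tool-delta [ 0.0013 -0.      0.0005] yaw_z 1.351 tilt [ 0.43 -0.06] q [ 4.600e-02  1.650e-01  1.606e+00 -1.000e-03  1.363e+00 -1.304e+00] F [-5.8 -1.2  9.7] Tq [-0.08  0.97  0.04] open 0.0001
untilt ay,az 0.0007 0.0076
```

The spring force fits a full press, but I want to rule out a balance short of the stop. I'll push a little harder and see whether z changes.

```bash
python3 -m inch '[[[0.0015,0.0003,0,0,0,0.004,0],[0.002,0.0003,0,0,0,0.003,0],[0.002,0.0003,0,0,0,0,0],[0.002,0,0,0,0,0,0],[0.002,0,0,0,0,0,0],[0.002,0,0,0,0,0,0],[0.002,0,0,0,0,0,0],[0.002,0,0,0,0,0,0],[0.002,0,0,0,0,0,0],[0.002,0,0,0,0,0,0],[0.002,0,0,0,0,0,0],[0.002,0,0,0,0,0,0],[0.002,0,0,0,0,0,0],[0.002,0,0,0,0,0,0]]]'
python3 go.py .5905 .0785 .150
```

```text
t: 17.25
tool_pos: [0.5906, 0.0781, 0.1511]
orientation: [-1.051, 1.298, 1.04]
force: [-9.9, 0.2, 16.8]
opening: 0.0006
t 17.25 pos [0.5906 0.0781 0.1511] tool-delta [0.0011 0.0002 0.0004] yaw_z 1.352 tilt [ 0.55 -0.06] q [ 4.600e-02  1.630e-01  1.608e+00 -1.000e-03  1.360e+00 -1.305e+00] F [-9.9  0.2 16.8] Tq [-0.11  1.71  0.03] open 0.0006
untilt ay,az 0.0011 0.0096
```

It holds at z = 0.1511 under 17 N, so this is a hard stop and the pin is fully down. Next I'll retreat, turn to the rib's heading and look.

```bash
python3 -m inch '[[[-0.004,0,0,0,0,0,0],[-0.01,0,0,0,0,0,0],[-0.02,0,0,0,0.001,0.009,0],[-0.02,0,0,0,0,0,0.5],[0,0,0,-0.14,0,0,0.5],[0,0,0,-0.14,0,0,0.5],[0,0,0,-0.13,0,0,0.5],[0,0,0,0,0,0,0.5],[0,0,0,0,0,0,0.5]]]'
python3 go.py .4775 .0453 .150
```

```text
t: 18.15
tool_pos: [0.5915, 0.0782, 0.2091]
orientation: [-1.358, 1.104, 1.353]
force: [-0.2, -1.0, 0.0]
opening: 0.0437
t 18.15 pos [0.5915 0.0782 0.2091] tool-delta [ 0.0586  0.1185 -0.0094] yaw_z 1.772 tilt [0.23 0.03] q [ 0.045  0.131  1.537  0.     1.47  -1.727] F [-0.2 -1.   0. ] Tq [ 0.06 -0.12 -0.03] open 0.0437
untilt ay,az -0.0003 0.004
```

```bash
python3 -m inch '[[[0,0.03,-0.002,0,0,0.004,0.6],[0,0.03,-0.002,0,0,0,0.6],[0.015,0.03,-0.002,0,0,0,0.6],[0.015,0.02,-0.002,0,0,0,0.6],[0.01,0.005,0,0,0,0,0.6],[0,0,0,0,0,0,0.6],[0,0,0,0,0,0,0.6]]]'
python3 go.py .4775 .0453 .091
python3 - <<'E'
from h import *
f=optics.read_camera("scene")["frame"];cv2.imwrite("pics/s3.png",cv2.resize(f[170:330,230:410],None,fx=4,fy=4,interpolation=cv2.INTER_CUBIC)[:600])
E
```

```text
t: 18.85
tool_pos: [0.4778, 0.0475, 0.1667]
orientation: [-1.34, 1.119, 1.34]
force: [0.6, 0.1, -0.8]
opening: 0.0556
t 18.85 pos [0.4778 0.0475 0.1667] tool-delta [ 0.0757  0.0007 -0.0021] yaw_z 1.75 tilt [0.03 0.  ] q [-0.008 -0.156  1.899  0.     1.398 -1.758] F [ 0.6  0.1 -0.8] Tq [ 0.06 -0.16 -0.05] open 0.0556
untilt ay,az -0.0001 0.0006
```

View pics/s3.png

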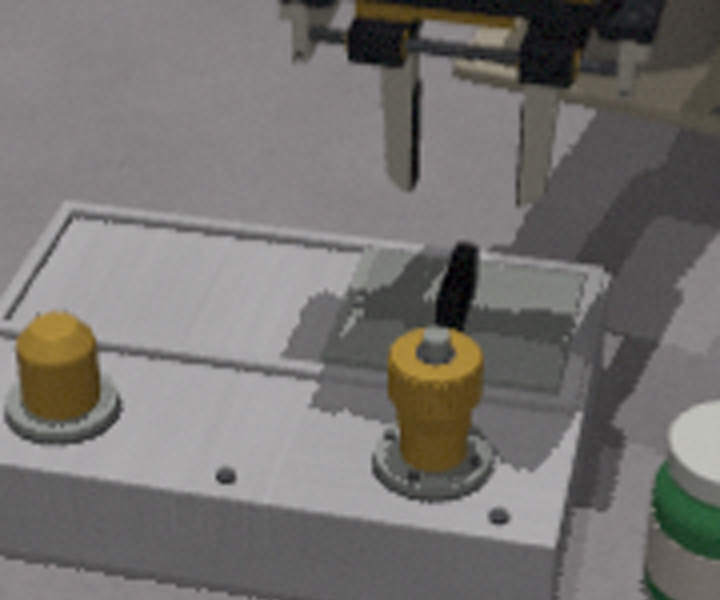

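The nut stands high at (435,370). The fingers are above the rib, whose top is at (460,250), and clear of the valve. I'll descend to straddle it.

```bash
python3 -m inch '[[[0.015,0,-0.001,-0.02,0,0,0.6],[0.015,0,-0.001,0,0,0,0.6],[0.012,0,0,0,0,0,0.6],[0.01,0,0,0,0,0,0.6],[0.005,0,0,0,0,0,0.6],[0,0,0,0,0,0,0.6]]]'
python3 go.py .4775 .0453 .092
```

```text
t: 19.5
tool_pos: [0.4818, 0.0461, 0.1064]
orientation: [-1.359, 1.104, 1.355]
force: [0.7, 0.3, 0.2]
opening: 0.0556
t 19.5 pos [0.4818 0.0461 0.1064] tool-delta [0.0143 0.0044 0.0001] yaw_z 1.774 tilt [0.17 0.01] q [-0.011 -0.086  1.95   0.     1.274 -1.785] F [0.7 0.3 0.2] Tq [ 0.07 -0.14  0.02] open 0.0556
untilt ay,az -0.0004 0.0029
```

```bash
python3 -m inch '[[[0.008,0.004,0,0,0,0.003,0.6],[0.004,0,0,0,0,0,0.6],[0,0,0,0,0,0,0.6],[0,0,0,0,0,0,0.6]]]'
python3 go.py .4775 .0453 .092
python3 -m inch '[[[0,0,0,0,0,0,0],[0,0,0,0,0,0,0],[0,0,0,0,0,0,0],[0,0,0,0,0,0,0],[0,0,0,0,0,0,0],[0,0,0,0,0,0,0],[0,0,0,0,0,0,0]]]' 8
python3 go.py .4775 .0453 .092
```

```text
t: 19.9
tool_pos: [0.4782, 0.0452, 0.0942]
orientation: [-1.358, 1.106, 1.356]
force: [-0.1, -0.2, 0.3]
opening: 0.0558
t 19.9 pos [0.4782 0.0452 0.0942] tool-delta [0.0022 0.0006 0.0002] yaw_z 1.774 tilt [ 0.06 -0.03] q [-1.200e-02 -7.900e-02  1.968e+00 -1.000e-03  1.252e+00 -1.786e+00] F [-0.1 -0.2  0.3] Tq [ 0.05 -0.18  0.03] open 0.0558
untilt ay,az -0.0007 0.0009
t: 20.6
tool_pos: [0.4792, 0.0451, 0.0955]
orientation: [-1.36, 1.104, 1.354]
force: [-0.4, 0.7, -0.3]
opening: 0.0141
t 20.6 pos [0.4792 0.0451 0.0955] tool-delta [0.0035 0.0016 0.0005] yaw_z 1.774 tilt [ 0.21 -0.04] q [-1.200e-02 -8.100e-02  1.967e+00 -1.000e-03  1.252e+00 -1.786e+00] F [-0.4  0.7 -0.3] Tq [ 0.12 -0.14 -0.03] open 0.0141
untilt ay,az -0.0014 0.0034
```

The rib is held (14.1 mm). Idle rows creep upward slightly, so I'll loosen to a straddle and push the rib sideways, which cannot lift the plate.

```bash
python3 -m inch '[[[0.002,0.001,0,0,0,0.003,0.2],[0.001,0,0,0,0,0,0.2],[0.0005,0,-0.005,0,0,0,0.2],[0.0003,0,-0.01,0,0,0,0.2],[0.0003,0,-0.01,0,0,0,0.2],[0.0003,0,-0.01,0,0,0,0.2],[0.0003,0,-0.01,0,0,0,0.2]]]'
python3 go.py .5120 -.1175 .092
```

```text
t: 21.3
tool_pos: [0.4881, 0.0036, 0.0918]
orientation: [-1.356, 1.098, 1.361]
force: [-1.2, 5.1, 3.7]
opening: 0.0184
t 21.3 pos [0.4881 0.0036 0.0918] tool-delta [-0.0009  0.0014 -0.1234] yaw_z 1.777 tilt [0.08 0.37] q [-0.103 -0.055  1.949  0.007  1.246 -1.882] F [-1.2  5.1  3.7] Tq [0.99 0.05 0.04] open 0.0184
untilt ay,az 0.006 0.0027
```

```bash
python3 -m inch '[[[0,0,-0.01,0,0.006,0.003,0.2],[0,0,-0.01,0,0,0,0.2],[0,0,-0.01,0,0,0,0.2],[0,0,-0.01,0,0,0,0.2],[0,0,-0.01,0,0,0,0.2]]]'
python3 go.py .5120 -.1175 .092
```

```text
t: 21.8
tool_pos: [0.4989, -0.0476, 0.0919]
orientation: [-1.358, 1.103, 1.361]
force: [0.8, 4.9, 3.1]
opening: 0.0185
t 21.8 pos [ 0.4989 -0.0476  0.0919] tool-delta [-0.0003  0.0016 -0.0711] yaw_z 1.778 tilt [-0.04  0.13] q [-0.199 -0.016  1.911  0.002  1.247 -1.977] F [0.8 4.9 3.1] Tq [ 0.9  -0.01 -0.02] open 0.0185
untilt ay,az 0.0024 -0.0002
```

```bash
python3 -m inch '[[[0,0,-0.01,0,0.002,0,0.2],[0,0,-0.01,0,0,0,0.2],[0,0,-0.01,0,0,0,0.2],[0,0,-0.01,0,0,0,0.2],[0,0,-0.01,0,0,0,0.2],[0,0,-0.005,0,0,0,0.2],[0,0,-0.003,0,0,0,0.2],[0,0,0,0,0,0,0.2]]]'
python3 go.py .5120 -.1175 .092
```

```text
t: 22.6
tool_pos: [0.5118, -0.1111, 0.0919]
orientation: [-1.358, 1.105, 1.359]
force: [-0.5, 3.8, 3.1]
opening: 0.0188
t 22.6 pos [ 0.5118 -0.1111  0.0919] tool-delta [-0.0001  0.0011 -0.0064] yaw_z 1.776 tilt [-0.04  0.04] q [-0.312  0.045  1.85   0.     1.248 -2.088] F [-0.5  3.8  3.1] Tq [ 0.72 -0.09 -0.03] open 0.0188
untilt ay,az 0.0008 -0.0006
```

The cover is near y ≈ −70 mm. I'll relieve the contact, open, lift away and check.

```bash
python3 -m inch '[[[0,0,0.002,0,0,0,0.2],[0,0,0,0,0,0,0.55],[0,0,0,0,0,0,0.55],[0,0,0,0,0,0,0.55],[0,0,0,0,0,0,0.55],[-0.02,0,0,0,0,0,0.55],[-0.04,0,0,0,0,0,0.55],[-0.04,0,0,0,0,0,0.55],[-0.03,-0.02,-0.04,0,0,0,0.55],[0,0,-0.04,0,0,0,0.55],[0,0,-0.04,0,0,0,0.55],[0,0,-0.04,0,0,0,0.55],[0,0,-0.04,0,0,0,0.55],[0,0,-0.04,0,0,0,0.55],[0,0,0,0,0,0,0.55],[0,0,0,0,0,0,0.55]]]'
python3 go.py .5120 -.1175 .092
python3 - <<'E'
from h import *
T=optics.read_camera("top");S=optics.read_camera("scene")
a=cv2.resize(T["frame"][170:340,250:450],(470,400),interpolation=cv2.INTER_CUBIC)
b=cv2.resize(S["frame"][190:330,205:395],(543,400),interpolation=cv2.INTER_CUBIC)
cv2.imwrite("pics/c4.png",cv2.resize(np.hstack([a,b]),(800,316)))
c0=np.array([.5459,-.0347]);y=np.radians(11.95);B=np.array([[np.cos(y),-np.sin(y)],[np.sin(y),np.cos(y)]])
hs=cv2.cvtColor(T["frame"],cv2.COLOR_BGR2HSV);k=hs[...,2]<45;m=np.zeros_like(k);m[245:295,345:425]=1
for x in blobs(k&m):
    W=np.array([onz(T,(b,a),.098)[:2] for a,b in np.argwhere(x[3])],np.float32);r=cv2.minAreaRect(W);print(x[1],x[2],r,"box",B.T@(np.array(r[0])-c0))
E
```

```text
t: 24.2
tool_pos: [0.5789, -0.3462, 0.2224]
orientation: [-1.362, 1.109, 1.363]
force: [0.7, -0.4, 0.5]
opening: 0.0513
t 24.2 pos [ 0.5789 -0.3462  0.2224] tool-delta [0.1298 0.0174 0.238 ] yaw_z 1.78 tilt [-0.23 -0.22] q [-0.612  0.339  1.272 -0.005  1.532 -2.392] F [ 0.7 -0.4  0.5] Tq [ 0.11 -0.14  0.01] open 0.0513
untilt ay,az -0.0029 -0.0047
[381 254  10  26 159] [385.4 266.7] ((0.5092061161994934, -0.10674814879894257), (0.05813364312052727, 0.013611766509711742), 12.077363967895508) box [-0.05081683 -0.06288901]
```

View pics/c4.png

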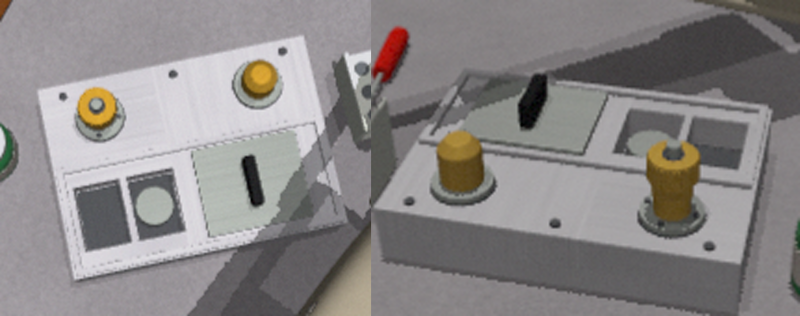

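The cover lies flat at box (−51, −63) mm and both pockets are open. One numeric check that the pin and bystanders match the first picture, then I'll hand in.

```bash
python3 - <<'E'
from h import *
from plant import workorder
S0=cv2.imread("pics/scene0.png");S=optics.read_camera("scene")["frame"]
t=S0[248:257,333:345]  # pin top patch at start
r=cv2.matchTemplate(S[238:270,325:353],t,cv2.TM_CCOEFF_NORMED);_,v,_,p=cv2.minMaxLoc(r);print("pin shift px",p[0]+325-333,p[1]+238-248,round(v,3))
for n,(x0,y0,x1,y1) in dict(jar=(390,270,432,328),rack=(132,230,216,288),driver=(203,203,222,238)).items():
    print(n,"mean diff",np.abs(S[y0:y1,x0:x1].astype(int)-S0[y0:y1,x0:x1]).mean().round(2))
s=telemetry.read_state();print(s["t"],np.abs(s["dq"]).max())
if p[1]+238-248<=1: print(workorder.close_job())
E
```

```text
pin shift px 6 1 0.51
jar mean diff 3.7
rack mean diff 16.61
driver mean diff 5.6
24.35 0.012824225806730063
the job is handed in; nothing more can be done
None
```

The job is handed in at t = 24.4 s of the 67 s allowed; it gave no verdict.

- **Nut:** I turned it about 3.6 rad anticlockwise. The moment climbed to a steady −0.59 N·m and the rise stopped at 10.8 mm (about 3.6 rad), so it reached its stop.
- **Pin:** On the first approach the fingers had not finished closing and pinched the pin tip, so I opened, rose and came down again. I then held it fully down for over 3 s. The height did not change when I pushed with 17 N, which shows a hard stop.
- **Cover:** I pushed it by its rib to the −y end. In the last picture its centre is at box x −51, y −63 mm, in line with the box (about 0.1°). It looks flat and both pockets are open. The arm stands well clear.

**Weak or disagreeing checks:**
- **Pin spring-back:** My picture match for this was inconclusive (score 0.51, shifted 6 px sideways and 1 px down). I handed in because the gate only tested the vertical shift. I am relying on the last view, where the pin and nut look raised.
- **Tube rack:** It showed a larger picture difference (16.6) than the jar (3.7) or the screwdriver (5.6). That is probably the arm's shadow, because the arm never went low near it and no contact force showed, but I did not re-measure its position.
- **Gripper opening:** It read 44.6 mm on the 47 mm nut. The turning torque and rise still matched a proper grip.

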